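# Check off the batch on the push-pin posts

### The job

Check off this batch of tubes on the push-pin posts: with the fingertips, tap down first the pin with the large round head, then the one with the square head, and last the one with the narrow bar head; each must go down and stay down. Tap lightly, never hammering or leaning on a pin, and leave the pin with the small round head up. Nothing is to be picked up: leave the posts and the other things on the bench where they stand.

Things in the scene. Friction and masses are not known exactly. Their poses are not given: they have to be found in the camera images.
- round_post: check-off post, standing loose on the bench: grey square foot 66 x 66 x 12 mm, aluminium column 28 mm across up to 48 mm, about 0.8 kg; on it a vertical push pin with a flat round head 44 mm across, black, 10 mm thick. Origin: centre of the foot's underside, z up.
- round_top (a point): centre of the top face of that pin's head (round_post), straight above the post's origin: 80 mm above the bench with the pin up, 68 mm at the end of its travel; moves with the pin
- round_pin (a joint): how far the pin of round_post is pushed down, m: 0 = up, 0.012 = end of its travel; pressed on there, the sprung head gives another 8 mm (from 6 N, 1 N per mm) and comes back. Starts up (0 to 0.0015). It slides with about 4 N of friction, has no spring and stays where it is left; 0.006 or more counts as down
- square_post: check-off post, standing loose on the bench: grey square foot 66 x 66 x 12 mm, aluminium column 28 mm across up to 48 mm, about 0.8 kg; on it a vertical push pin with a square head 40 x 40 mm, black, 10 mm thick. Origin: centre of the foot's underside, z up.
- square_top (a point): centre of the top face of that pin's head (square_post), straight above the post's origin: 80 mm above the bench with the pin up, 68 mm at the end of its travel; moves with the pin
- square_pin (a joint): how far the pin of square_post is pushed down, m: 0 = up, 0.012 = end of its travel; pressed on there, the sprung head gives another 8 mm (from 6 N, 1 N per mm) and comes back. Starts up (0 to 0.0015). It slides with about 4 N of friction, has no spring and stays where it is left; 0.006 or more counts as down
- bar_post: check-off post, standing loose on the bench: grey square foot 66 x 66 x 12 mm, aluminium column 28 mm across up to 48 mm, about 0.8 kg; on it a vertical push pin with a narrow bar-shaped head 14 mm by 60 mm (long side along the post's y axis), black, 10 mm thick. Origin: centre of the foot's underside, z up.
- bar_top (a point): centre of the top face of that pin's head (bar_post), straight above the post's origin: 80 mm above the bench with the pin up, 68 mm at the end of its travel; moves with the pin
- bar_pin (a joint): how far the pin of bar_post is pushed down, m: 0 = up, 0.012 = end of its travel; pressed on there, the sprung head gives another 8 mm (from 6 N, 1 N per mm) and comes back. Starts up (0 to 0.0015). It slides with about 4 N of friction, has no spring and stays where it is left; 0.006 or more counts as down
- small_post: check-off post, standing loose on the bench: grey square foot 66 x 66 x 12 mm, aluminium column 28 mm across up to 48 mm, about 0.8 kg; on it a vertical push pin with a small round head only 18 mm across, black, 10 mm thick. Origin: centre of the foot's underside, z up.
- small_top (a point): centre of the top face of that pin's head (small_post), straight above the post's origin: 80 mm above the bench with the pin up, 68 mm at the end of its travel; moves with the pin
- small_pin (a joint): how far the pin of small_post is pushed down, m: 0 = up, 0.012 = end of its travel; pressed on there, the sprung head gives another 8 mm (from 6 N, 1 N per mm) and comes back. Starts up (0 to 0.0015). It slides with about 4 N of friction, has no spring and stays where it is left; 0.006 or more counts as down
- tube_02: bystander, not to be disturbed: loose white moulded tube, open at both ends, 150 x 30 x 30 mm, lying along its x axis. Origin: under its middle, on the bench.
- tube_05: bystander, not to be disturbed: loose white moulded tube, open at both ends, 150 x 30 x 30 mm, lying along its x axis. Origin: under its middle, on the bench.
- tube_01: bystander, not to be disturbed: loose white moulded tube with one crimped end, 167 x 30 x 30 mm, lying along its x axis. Origin: under its middle, on the bench.
- cap_1: bystander, not to be disturbed: loose white tube cap, a disc 34 mm across, 11 mm high. Origin: under its middle, on the bench.
- cap_2: bystander, not to be disturbed: loose white tube cap, a disc 34 mm across, 11 mm high. Origin: under its middle, on the bench.
- deburr_tool: bystander, not to be disturbed: deburring tool with yellow handle, 137 x 17 x 17 mm, lying along its x axis. Origin: under its middle, on the bench.
- nippers: bystander, not to be disturbed: black-handled side cutters, 138 x 54 x 14 mm, lying along the x axis. Origin: under its middle, on the bench.
- pen_blue: bystander, not to be disturbed: blue pen, 136 x 10 x 11 mm, lying along its x axis. Origin: under its middle, on the bench.
Not all that is in view belongs to the job. What is shaped like the round_post but red is not meant.

How it is judged (in metres and radians):
On the way, in this order (a step that is already met when the one before it is completed fails the run):
1. the large round-headed pin is tapped down (value of joint round_pin above 0.006 m), for 0.1 s.
2. then the square-headed pin is tapped down (value of joint each of round_pin, square_pin above 0.006 m), for 0.1 s.
3. then the bar-headed pin is tapped down (all of step 2 and value of joint bar_pin above 0.006 m), for 0.1 s.
At the end, for the whole second after the job is handed in: The large round, square and bar-headed pins are each down by 6 mm or more of their 12 mm travel, the small round-headed pin is up (less than 4 mm down), and all posts stand upright and still; posts and bystanders are within 20 mm of where they stood (all of step 3 and value of joint small_pin below 0.004 m and angle between each of round_post, square_post, bar_post, small_post's own z axis and vertical below 0.05 rad and distance of each of round_post, square_post, bar_post, small_post, tube_02, tube_05, tube_01, cap_1, cap_2, deburr_tool, nippers, pen_blue from where it was at the start of the episode below 0.02 m and linear speed of each of round_post, square_post, bar_post, small_post below 0.02 m/s); the robot touches nothing.
It fails at once if a pin goes down before its turn (order: large round, square, bar) ((value of joint square_pin above 0.004 m and not (value of joint round_pin above 0.006 m)) or (value of joint bar_pin above 0.004 m and not (value of joint square_pin above 0.006 m))).
It fails at once if the small round-headed pin is pushed down (value of joint small_pin above 0.004 m).
It fails at once if a post or pin is struck or pressed with more than 25 N (contact force between any of the arm, the fingers and round_post above 25 N or contact force between any of the arm, the fingers and square_post above 25 N or contact force between any of the arm, the fingers and bar_post above 25 N or contact force between any of the arm, the fingers and small_post above 25 N).
It fails at once if a post is shifted, lifted or tipped (distance of any of round_post, square_post, bar_post, small_post from where it was at the start of the episode above 0.02 m or height (world z) of any of round_post, square_post, bar_post, small_post above 0.008 m or angle between any of round_post, square_post, bar_post, small_post's own z axis and vertical above 0.15 rad).
It fails at once if a bystander is shifted or lifted by more than 20 mm (distance of any of tube_02, tube_05, tube_01, cap_1, cap_2, deburr_tool, nippers, pen_blue from where it was at the start of the episode above 0.02 m).
It also fails if it takes over 40 s, if anything falls off the work surface, if the arm or the gripper's body presses on something with over 40 N, if the wrist force passes 120 N, or if a joint passes its speed limit or range.

### The arm

A 6-joint arm with a two-finger parallel gripper is mounted at the origin on a cart in front of the work surface, level with it; the furniture and walls round the work are solid. World frame = base frame: x ahead of the robot, y to its left, z up, the work surface at z = 0. Lengths are in m, angles in degrees, forces in N, time in s.
With the tool pointing down it reaches from about 0.4 to 0.825 m from the base axis. Payload 7 kg.
Tool frame: the origin (TCP) lies midway between the tips of the shut fingers; the grasp point (between the pads) lies 19 mm behind it; z points along the fingers, y is the line along which they close (so a half turn about z gives the same grasp; the last joint's range is limited). The gripper opens to 88 mm and grips with 3 to 60 N. Pads are 19 mm wide; open, the fingers measure 130 mm over their backs; the gripper's body (78 mm by 193 mm) begins 47 mm behind the grasp point.
Start: joints at [-49.727, 20.546, 0.682, 0, -70.136, -16.507], TCP at [0.272, -0.618, 0.227] pointing down, gripper open.
Joint ranges: [-176.03, 176.03], [-82.01, 121.73], [-58.28, 71.71], [-173.87, 95.51], [-174.79, -0.11], [-173.66, 173.66]. Speed limits (degrees/s): [136.94, 136.94, 172.46, 180, 180, 180].

### API

Orientations are given as [roll, pitch, yaw] about the fixed x, y, z axes, in that order (R = Rz(yaw) Ry(pitch) Rx(roll)).
In Python, from plant import telemetry, viewer, workorder gives the robot as it stands. The module is installed in compiled form; this text tells all that it offers.
- The arm moves only by the tool carry_out, never from a script. Its argument "rows" is a list of rows, each a list of 6 numbers: the shift along the tool's x, y, z in m, then the turn, a rotation vector about the tool's x, y, z in rad. In form: [[tx, ty, tz, ax, ay, az], ...]. A call has 1 to 8 rows; each row is the pose to reach, as a shift and turn from the pose commanded when the call began, along the tool's axes at that moment; what a row does not reach only later rows make up. A row lasts 1/8 s, in which the tool goes at most 62.5 mm and 10.7 degrees, less where a joint would pass 70% of its speed; a pose out of reach is approached as far as the arm can. A call with a gripper value outside its range is refused whole. "grip" is the gripper's target within -1 to 1 (fully open at 1, half-way at 0, shut at -1), set as the call begins (left out, the last holds). The fingers move at their own pace and stop on an object; the grip force is fixed at half the most. Time passes only in rows, so rows that repeat a pose let the fingers close. It gives the time, the measured TCP pose, the force, the opening and the grip force at its end, in the units of the state.
- telemetry.get_obs(): the state, without advancing time (a new reading comes with each control period).
- viewer.snapshot(name): name is "scene" or "top"; returns the picture (420x560x3 uint8, red, green, blue); there is no depth.
- viewer.camera_info(name): a dict with "intrinsics" (3x3 intrinsics, pixels), "k1" (the pictures are not rectified: a ray, as slopes to the right and down, at radius r is drawn at 1 + k1 r^2 times it, then the intrinsics apply), "extrinsics" (4x4, takes a point from camera to world coordinates). Camera axes: x right, y down, z forward; pixel columns grow to the right and rows downward; lengths in m; the calibration is good to about 2 mm. A picture is of the moment at which its call begins. camera_info takes no time and is no camera call.
- workorder.close_job(): hands the job in; it is judged then, once.
The state is a dict: "clock": time; "joint_pos": joint angles; "qvel": joint speeds; "tau": joint torques, N m; "tool_pos": TCP position; "orientation": TCP orientation; "force": force on the tool from outside, world axes, zero at the start; "moment": the same for the moment, N m; "opening": finger opening in m; "gripper_force": force on a finger pad.
Only numpy, scipy, OpenCV 4.12 (cv2) and the standard library are available. Lean on these libraries where they do the work, as an engineer would, in place of code of your own. Each camera call takes 0.05 s, during which the arm holds its last target. There are 200 camera calls.

## Working session

There is one attempt and no reset: what is moved stays moved. The work goes in short steps, Python scripts to look and compute and a tool call to move; the robot and the scene stay as the last step left them, time stands still between calls to the robot, and variables do not carry over. Pictures are saved under pics/ and viewed, at most 10 in all, crops included, and the job is handed in when it is done.

Besides the shell and the picture viewer there is one more tool, called after "Request:" as name(argument=value, ...) on one line, values as JSON. carry_out: Moves the arm, as the interface text tells. Its arguments: {"type":"object","properties":{"rows":{"type":"array"},"grip":{"type":"number"}},"required":["rows"]}

```bash
mkdir -p pics
python3 - <<'E'
from plant import telemetry, viewer
import cv2
o=telemetry.get_obs(); print({k:o[k] for k in('clock','tool_pos','orientation','force','opening')})
for n in("top","scene"):
    cv2.imwrite(f"pics/{n}0.png",viewer.snapshot(n)[:,:,::-1]); c=viewer.camera_info(n); print(n,c)
E
```

```text
{'clock': 0.0, 'tool_pos': array([ 0.27180978, -0.61732346,  0.22562079]), 'orientation': array([ 1.79904713e+02, -8.23583050e-03, -1.56241225e+02]), 'force': array([ 0.82609969,  0.29046429, -0.09861434]), 'opening': 0.08749652518092528}
top {'intrinsics': array([[382.65615464,   0.        , 277.77267721],
       [  0.        , 382.65615464, 203.96170357],
       [  0.        ,   0.        ,   1.        ]]), 'k1': -0.0389731636329499, 'extrinsics': array([[-0.01971935, -0.98045129,  0.19577134,  0.37089965],
       [-0.99980234,  0.01983446, -0.00137269, -0.00122427],
       [-0.00253717, -0.19575971, -0.98064861,  0.99480524],
       [ 0.        ,  0.        ,  0.        ,  1.        ]])}
scene {'intrinsics': array([[507.0051    ,   0.        , 279.254687  ],
       [  0.        , 507.0051    , 214.83307714],
       [  0.        ,   0.        ,   1.        ]]), 'k1': -0.07255274361921289, 'extrinsics': array([[ 0.74380187, -0.32431699,  0.58444612, -0.29064035],
       [-0.66826871, -0.37817269,  0.64062653, -0.93983746],
       [ 0.01325549, -0.86706627, -0.49801645,  0.81801699],
       [ 0.        ,  0.        ,  0.        ,  1.        ]])}
```

View pics/top0.png

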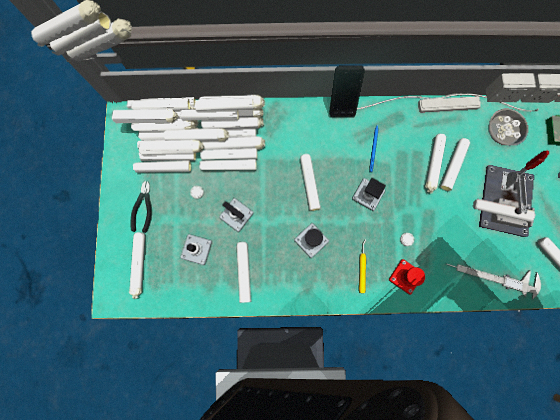

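View pics/scene0.png

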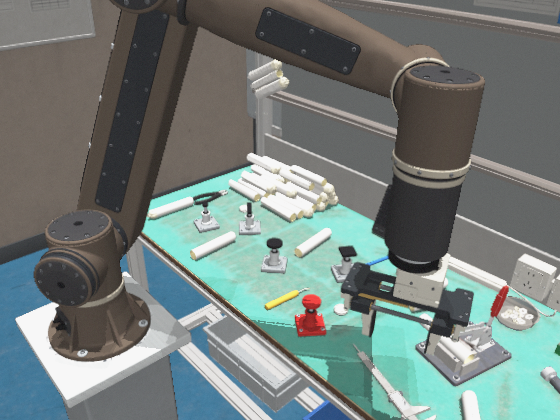

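The top view shows the black heads: round (315,237), square (375,187), bar (234,210) and small round (192,246). The red decoy is at (410,275). Next I'll measure the heads on the z=0.08 plane and check them against the feet.

```bash
cat > h.py <<'E'
import numpy as np,cv2
from plant import viewer,telemetry
def cast(n,p,z):
    c=viewer.camera_info(n);K=c["intrinsics"];E=c["extrinsics"]
    d=cv2.undistortPoints(np.array([[p]],float),K,np.array([c["k1"],0,0,0,0]))[0,0]
    r=E[:3,:3]@np.array([*d,1]);return E[:3,3]+r*(z-E[2,3])/r[2]
def heads(n,seeds,w=22,thr=60):
    im=viewer.snapshot(n);m=(im.max(2)<thr).astype(np.uint8)
    k,l,s,c=cv2.connectedComponentsWithStats(m)
    for nm,(u,v) in seeds.items():
        b=[i for i in range(1,k) if s[i,4]>25 and abs(c[i]-[u,v]).max()<w]
        for i in b:
            cs,_=cv2.findContours((l==i).astype(np.uint8),0,2); q=max(cs,key=len)
            pts=np.array([cast(n,x[0],.08)[:2]*1000 for x in q],np.float32)
            print(n,nm,c[i].round(1),s[i,4],"centroid",cast(n,c[i],.08).round(4),"rect mm",[np.round(t) for t in cv2.minAreaRect(pts)])
    return im
E
python3 - <<'E'
from h import *
S=dict(round=(315,237),square=(375,187),bar=(234,210),small=(192,246))
im=heads("top",S)
cv2.imwrite("pics/crop.png",cv2.resize(im[165:275,170:400,::-1],None,fx=3.4,fy=3.4,interpolation=cv2.INTER_CUBIC))
heads("scene",dict(round=(275,243),square=(346,252),bar=(249,208),small=(206,206)),10)
E
```

```text
top round [313.4 237.5] 241 centroid [ 0.4698 -0.0862  0.08  ] rect mm [array([469., -86.]), array([40., 41.]), np.float64(52.0)]
top square [374.3 188.2] 257 centroid [ 0.5882 -0.2409  0.08  ] rect mm [array([ 586., -240.]), array([39., 46.]), np.float64(57.0)]
top bar [233.1 210.2] 123 centroid [0.5402 0.1064 0.08  ] rect mm [array([540., 107.]), array([57., 14.]), np.float64(52.0)]
top small [191.  247.5] 52 centroid [0.4516 0.207  0.08  ] rect mm [array([452., 207.]), array([21., 14.]), np.float64(71.0)]
scene round [273.9 243.4] 111 centroid [ 0.4628 -0.0947  0.08  ] rect mm [array([463., -95.]), array([44., 37.]), np.float64(49.0)]
scene square [347.  251.6] 133 centroid [ 0.5809 -0.2488  0.08  ] rect mm [array([ 578., -255.]), array([59., 37.]), np.float64(58.0)]
scene bar [248.9 208.3] 29 centroid [0.5328 0.0976 0.08  ] rect mm [array([535.,  99.]), array([62.,  6.]), np.float64(51.0)]
scene small [208.1 201.1] 42 centroid [0.4666 0.2143 0.08  ] rect mm [array([474., 219.]), array([81., 24.]), np.float64(24.0)]
```

View pics/crop.png

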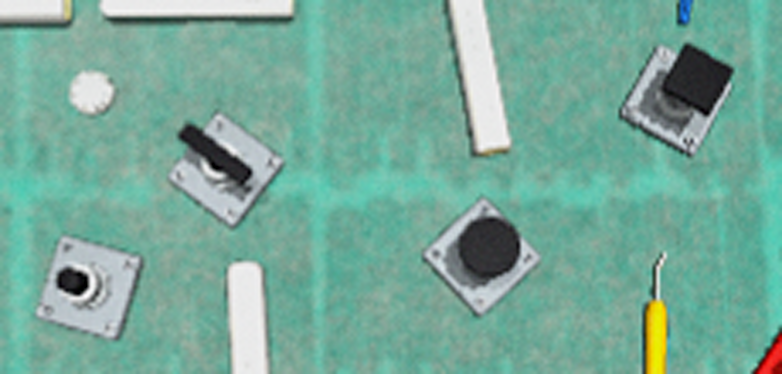

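The top and scene measurements agree and the sizes fit, so the targets are round (0.472,-0.087), square (0.588,-0.241) and bar (0.540,0.107). I'll move over the round pin with the fingers shut.

Request:
carry_out(rows=[[-0.03,0.03,0,0,0,0],[-0.07,0.07,0,0,0,0],[-0.11,0.11,0,0,0,0],[-0.15,0.15,0,0,0,0],[-0.19,0.19,0,0,0,0],[-0.23,0.23,0,0,0,0],[-0.27,0.27,0,0,0,0],[-0.3,0.3,0,0,0,0]], grip=-1)

```text
clock: 1.2
tool_pos: [0.4261, -0.2203, 0.2268]
orientation: [-180.0, 0.0, -156.2]
force: [1.2, -0.1, 0.8]
opening: 0.0133
gripper_force: 0.0
```

Request:
carry_out(rows=[[-0.03,0.03,0.01,0,0,0],[-0.06,0.065,0.03,0,0,0],[-0.085,0.095,0.06,0,0,0],[-0.097,0.105,0.09,0,0,0],[-0.097,0.105,0.115,0,0,0],[-0.097,0.105,0.115,0,0,0],[-0.097,0.105,0.115,0,0,0]])

```text
clock: 2.08
tool_pos: [0.4727, -0.0873, 0.1125]
orientation: [-180.0, 0.0, -156.2]
force: [0.5, 0.6, 0.8]
opening: 0.0008
gripper_force: 0.0
```

Run:
```python
from h import *
a=viewer.snapshot("scene")[150:300,180:400,::-1];b=viewer.snapshot("top")[150:300,200:420,::-1]
cv2.imwrite("pics/c1.png",cv2.resize(np.hstack([a,b]),None,fx=1.8,fy=1.8,interpolation=cv2.INTER_CUBIC))
```

```text
(no output)
```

View pics/c1.png

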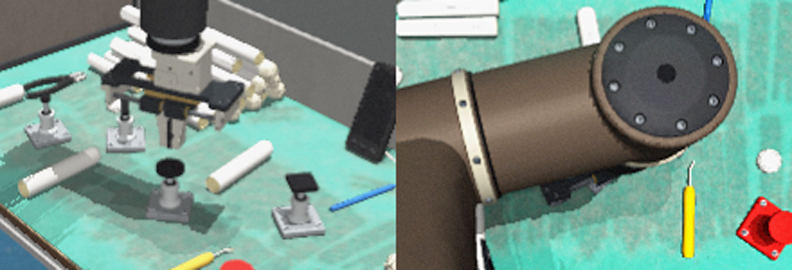

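The scene crop shows the shut tips at about (172,148), right above the round head at (170,167). I'll tap down slowly.

Request:
carry_out(rows=[[0,0,0.015,0,0,0],[0,0,0.025,0,0,0],[0,0,0.029,0,0,0],[0,0,0.032,0,0,0],[0,0,0.035,0,0,0],[0,0,0.038,0,0,0],[0,0,0.041,0,0,0],[0,0,0.042,0,0,0]])

```text
clock: 3.18
tool_pos: [0.4724, -0.0871, 0.0695]
orientation: [-180.0, 0.0, -156.2]
force: [-0.1, -1.3, 4.1]
opening: 0.0001
gripper_force: 1.9
```

Request:
carry_out(rows=[[0,0,-0.015,0,0,0],[0,0,-0.042,0,0,0],[-0.008,-0.04,-0.042,0,0,0],[-0.02,-0.09,-0.042,0,0,0],[-0.032,-0.14,-0.042,0,0,0],[-0.044,-0.187,-0.042,0,0,0],[-0.044,-0.187,-0.042,0,0,0],[-0.044,-0.187,-0.042,0,0,0]])

```text
clock: 4.18
tool_pos: [0.587, -0.2404, 0.1106]
orientation: [179.9, -0.1, -156.3]
force: [0.1, 0.2, -0.8]
opening: 0.0007
gripper_force: 0.0
```

Run:
```python
from h import *
a=viewer.snapshot("scene")[150:310,200:420,::-1]
cv2.imwrite("pics/c2.png",cv2.resize(a,None,fx=2.5,fy=2.5,interpolation=cv2.INTER_CUBIC))
```

```text
(no output)
```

View pics/c2.png

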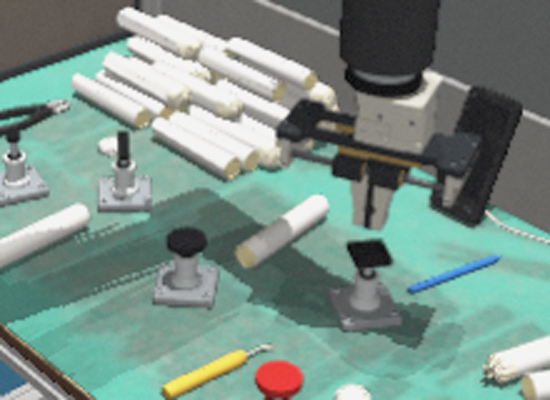

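The round pin is down, with its head at (187,241) now close to the column. The tips at (370,225) sit above the square head at (369,254). Now the square pin.

Request:
carry_out(rows=[[0,0,0.015,0,0,0],[0,0,0.025,0,0,0],[0,0,0.029,0,0,0],[0,0,0.032,0,0,0],[0,0,0.035,0,0,0],[0,0,0.038,0,0,0],[0,0,0.041,0,0,0],[0,0,0.042,0,0,0]])

```text
clock: 5.22
tool_pos: [0.5877, -0.2405, 0.0694]
orientation: [180.0, -0.0, -156.2]
force: [-2.5, 2.4, 2.9]
opening: 0.0005
gripper_force: 1.9
```

Request:
carry_out(rows=[[0,0,-0.015,0,0,0],[0,0,-0.042,0,0,0],[-0.012,0.04,-0.052,0,0,0],[-0.028,0.098,-0.052,0,0,0],[-0.044,0.156,-0.052,0,0,0],[-0.06,0.214,-0.052,0,0,0],[-0.076,0.27,-0.052,0,0,0],[-0.09,0.315,-0.052,0,0,0]])

```text
clock: 6.22
tool_pos: [0.5436, 0.0864, 0.123]
orientation: [-180.0, 0.1, -156.2]
force: [1.0, -0.2, 0.0]
opening: 0.0001
gripper_force: 0.0
```

Request:
carry_out(rows=[[-0.006,0.023,0.01,0,0,0],[-0.006,0.023,0.01,0,0,0],[-0.006,0.023,0.01,0,0,0]])

```text
clock: 6.6
tool_pos: [0.5399, 0.1073, 0.1123]
orientation: [-180.0, 0.1, -156.2]
force: [0.2, 0.4, 0.7]
opening: 0.0005
gripper_force: 0.0
```

Run:
```python
from h import *
a=viewer.snapshot("scene")[150:310,170:390,::-1]
cv2.imwrite("pics/c3.png",cv2.resize(a,None,fx=2.5,fy=2.5,interpolation=cv2.INTER_CUBIC))
```

```text
(no output)
```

View pics/c3.png

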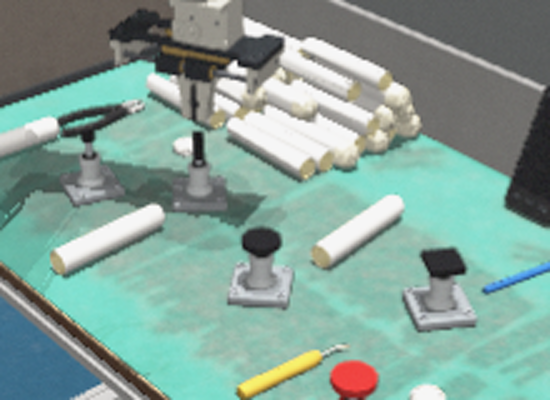

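The round (262,240) and square (442,262) pins are both down. The tips at (197,122) are above the bar head at (199,150). Now the bar.

Request:
carry_out(rows=[[0,0,0.015,0,0,0],[0,0,0.025,0,0,0],[0,0,0.029,0,0,0],[0,0,0.032,0,0,0],[0,0,0.035,0,0,0],[0,0,0.038,0,0,0],[0,0,0.041,0,0,0],[0,0,0.042,0,0,0]])

```text
clock: 7.65
tool_pos: [0.5393, 0.1074, 0.0694]
orientation: [-180.0, -0.0, -156.2]
force: [-2.1, -2.9, 3.9]
opening: 0.0006
gripper_force: 1.9
```

Request:
carry_out(rows=[[0,0,0,0,0,0],[0,0,-0.02,0,0,0],[0,0,-0.06,0,0,0],[0,0,-0.11,0,0,0],[0,0,-0.13,0,0,0],[0,0,-0.13,0,0,0]])

```text
clock: 8.4
tool_pos: [0.5407, 0.1086, 0.2015]
orientation: [180.0, 0.3, -156.2]
force: [0.8, -1.1, -0.9]
opening: 0.0003
gripper_force: 0.0
```

Run:
```python
from h import *
a=viewer.snapshot("scene")[150:310,170:390,::-1]
cv2.imwrite("pics/c4.png",cv2.resize(a,None,fx=2.5,fy=2.5,interpolation=cv2.INTER_CUBIC))
```

```text
(no output)
```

View pics/c4.png

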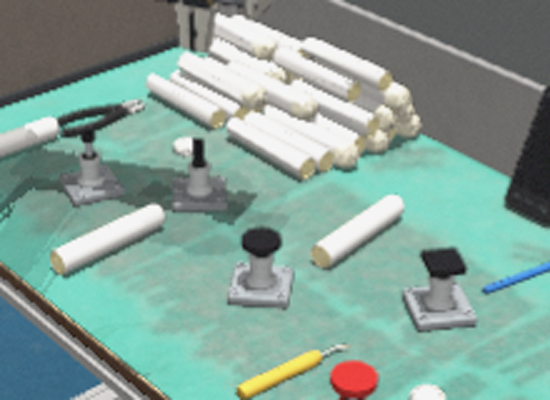

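The bar head, now at (199,153), is down too. The small pin at (89,140) is still up, and nothing else has moved.

```bash
python3 -c "
from plant import workorder;print(workorder.close_job())"
```

```text
the job is handed in; nothing more can be done
None
```

I tapped the round, square and bar pins down in that order (each about 10–11 mm, at roughly 3–4 N); the small pin stayed up, nothing else visibly moved, and the job is handed in, though no verdict came back.

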